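Finish the slat trivet and slide the incense burner onto it

TASK

Finish the small wooden trivet by laying the two loose slats on it as its third layer, crosswise to the layer below and each directly above one of the two slats of the bottom layer. Then, without lifting it, slide the round metal incense burner off the dark wooden block beside the trivet onto the middle of the finished trivet, so that it rests level on both new slats. Do not tip the burner, and leave the glasses, jar, bowl and spoon where they are.

Things in the scene. Friction and masses are not known exactly. Their poses are not given: they have to be found in the camera images.
- trivet: fixed light-wood lattice, 160 x 160 x 36 mm: two slats (160 x 22 x 18 mm) on the table along its y, centred at x = -32 and +32 mm; on them two such slats along its x, centred at y = -68 and +68 mm. The missing third layer belongs along y at x = -32 and +32 mm, centred at y = 0, underside at z = 36, top at 54 mm. Origin: centre of its underside, z up
- block: fixed dark wooden block, 140 x 140 mm, 56 mm high (2 mm above the finished trivet), parallel to the trivet and beside it along the trivet's y axis, on its +y or its -y side: centres 166 mm apart, 16 mm gap. Origin: centre of its underside, axes parallel to the trivet's
- slat_a: loose light-wood slat, 160 x 22 x 18 mm, lying flat on the table; origin: centre of its underside; x along its length, z up
- slat_b: loose light-wood slat, 160 x 22 x 18 mm, lying flat on the table; origin: centre of its underside; x along its length, z up
- burner: round squat metal incense burner, a closed drum 94 mm across and 54 mm tall (wider than the gripper opens), straight sides up to 46 mm, a 5 mm dark dish on top, about 0.5 kg, standing on the block. Origin: centre of its underside, z up
- glass_a: bystander: tea glass, 58 mm across, 95 mm tall, near side; origin: centre of its underside, leave it alone
- glass_b: bystander: tea glass, 58 mm across, 95 mm tall, left of the far side; origin: centre of its underside, leave it alone
- glass_c: bystander: tea glass, 58 mm across, 95 mm tall, left side; origin: centre of its underside, leave it alone
- jar: bystander: closed tea jar with a metal lid, 68 mm across, 85 mm tall, right of the far side; origin: centre of its underside, leave it alone
- bowl: bystander: small bowl, 90 mm across, 45 mm tall, right side; origin: centre of its underside, leave it alone
- spoon: bystander: metal spoon, 150 mm long, near side; origin: centre of its underside, leave it alone
Not all that is in view belongs to the job. Leave any green or red look-alike of the block alone.

How it is judged:
By the outcome, as a careful person would: the job done as asked, in the order asked, and still so for the second after the job is handed in, with the robot touching nothing.
It also fails if it takes over 64 s, if anything falls off the work surface, if the arm or the gripper's body presses on something with over 40 N, if the wrist force passes 120 N, or if a joint passes its speed limit or range.

ROBOT

A 6-joint arm with a two-finger parallel gripper is mounted at the origin on the work surface. World frame = base frame: x ahead of the robot, y to its left, z up, the work surface at z = 0. Lengths are in m, angles in rad, forces in N, time in s.
With the tool pointing down it reaches from about 0.35 to 0.925 m from the base axis. Payload 6.4 kg.
Tool frame: the origin (TCP) lies between the finger pads; the fingertips stand 22 mm ahead of it and the grasp point (between the pads) lies 3 mm ahead of it; z points along the fingers, y is the line along which they close (so a half turn about z gives the same grasp; the last joint's range is limited). The gripper opens to 85 mm and grips with 20 to 120 N. Pads are 22 mm wide; open, the fingers measure 114 mm over their backs; the gripper's body (76 mm by 85 mm) begins 54 mm behind the grasp point. The pads swing forward as they close: fully open they stand 13 mm farther back than shut.
Start: joints at [0.97, 0.245, 1.558, -0, 1.339, -0.174], TCP at [0.269, 0.592, 0.253] pointing down, gripper open.
Joint ranges: [-3.13, 3.13], [-1.02, 2.26], [0.13, 2.54], [-0.95, 4.09], [0.21, 2.88], [-2.74, 2.74]. Speed limits (rad/s): [2.57, 2.57, 3.14, 3.14, 3.14, 3.14].

INTERFACE

Orientations are given as a unit quaternion [x, y, z, w].
In Python, from workcell import monitor, imaging, ticket gives the robot as it stands.
- The arm moves only by the tool apply_moves, never from a script. Its arguments are lists of equal length, an entry for each row: "xyz": the shift along the tool's x, y, z in mm, a list of three; "twist": the turn about the tool's z in rad; "jaw": the opening, from 0 (shut) to 1 (fully open). In form: {"xyz": [[dx, dy, dz], ...], "twist": [twist, ...], "jaw": [jaw, ...]}. A call has exactly 5 rows; each row shifts and turns the commanded pose from where the row before left it, along the tool's axes as they then stand; what a row does not reach is not made up. A row lasts 1/10 s, in which the tool goes at most 50 mm and 8.59 degrees, less where a joint would pass 70% of its speed; a pose out of reach is approached as far as the arm can. A call is refused whole if a number of a shift passes 50 or a number of a turn 0.15, either way. A call with a gripper value outside its range is refused whole. The fingers move at their own pace and stop on an object; "force" is the grip in N (left out, the last holds). Time passes only in rows, so rows that do not move let the fingers close, or fill a call up. It gives the time, the measured TCP pose, the force, the opening and the grip force at its end, in the units of the state.
- monitor.sense(): the state, without advancing time (a new reading comes with each control period).
- imaging.read_camera(name): name is "scene" or "top" or "wrist"; returns a dict with "img" (384x512x3 uint8, red, green, blue), "fx", "fy", "cx", "cy" (pixels), "rvec" (rotation vector, rad) and "tvec" (3), from world to camera coordinates, as OpenCV has them. Camera axes: x right, y down, z forward; pixel columns grow to the right and rows downward; lengths in m; the calibration is good to about 2 mm. A picture is of the moment at which its call begins. There is no depth.
- ticket.sign_off(): hands the job in; it is judged then, once.
The state is a dict: "clock": time; "qpos": joint angles; "joint_vel": joint speeds; "joint_efforts": joint torques, N m; "tool_pos": TCP position; "ee_rot": TCP orientation; "ft_force": force on the tool from outside, world axes, zero at the start; "moment": the same for the moment, N m; "grip_width": finger opening in m; "grip_force": force on a finger pad.
Only numpy, scipy, OpenCV 4.12 (cv2) and the standard library are available. Lean on these libraries where they do the work, as an engineer would, in place of code of your own. Each camera call takes 0.05 s, during which the arm holds its last target. There are 200 camera calls.

## Working session

There is one attempt and no reset: what is moved stays moved. The work goes in short steps, Python scripts to look and compute and a tool call to move; the robot and the scene stay as the last step left them, time stands still between calls to the robot, and variables do not carry over. Pictures are saved under pics/ and viewed, at most 10 in all, crops included, and the job is handed in when it is done.

Besides the shell and the picture viewer there is one more tool, called after "Request:" as name([rows], argument=value, ...), one row to a line, values as JSON. apply_moves: Moves the arm, as the interface text tells. Its arguments: {"type":"object","properties":{"xyz":{"type":"array"},"twist":{"type":"array"},"jaw":{"type":"array"},"force":{"type":"number"}},"required":["xyz","twist","jaw"]}

```bash
mkdir -p pics; ls; python3 - <<'E'
from workcell import monitor, imaging
import cv2, numpy as np
s=monitor.sense(); print(s)
ims=[]
for n in ["scene","top"]:
    c=imaging.read_camera(n); np.savez(f"pics/{n}0.npz",**c); cv2.imwrite(f"pics/{n}0.png",c["img"][:,:,::-1])
    print(n,c["fx"],c["cx"],c["cy"],c["rvec"],c["tvec"])
E
```

```text
pics
{'clock': 0.0, 'qpos': array([ 9.69897082e-01,  2.45830676e-01,  1.55900033e+00, -9.74179633e-06,
        1.33869967e+00, -1.74078443e-01]), 'joint_vel': array([ 0.00102038, -0.00045275, -0.00063303,  0.00055759,  0.00077386,
       -0.00129188]), 'joint_efforts': array([-9.20298180e-05, -4.29501271e+01, -3.26137626e+01, -1.57206209e-04,
        5.15116670e-03, -1.30355187e-05]), 'tool_pos': array([0.26877727, 0.59126618, 0.25217702]), 'ee_rot': array([ 2.11792959e-01,  9.77314076e-01, -8.98961121e-04, -3.61767542e-04]), 'ft_force': array([-0.13014877, -0.18729609,  0.30683764]), 'moment': array([ 0.01175244,  0.00240238, -0.00786792]), 'grip_force': 0.0, 'grip_width': 0.08535053910328264}
scene 380.89427184323375 258.2425990685845 185.91785785643404 [ 2.42585125  0.97101601 -0.28894593] [-0.39904632 -0.26830627  1.55897913]
top 474.77791260422805 251.1340215494997 187.58178200149615 [ 2.12421616 -2.13268518  0.17369277] [0.0041663  0.52074373 1.57120901]
```

View pics/scene0.png

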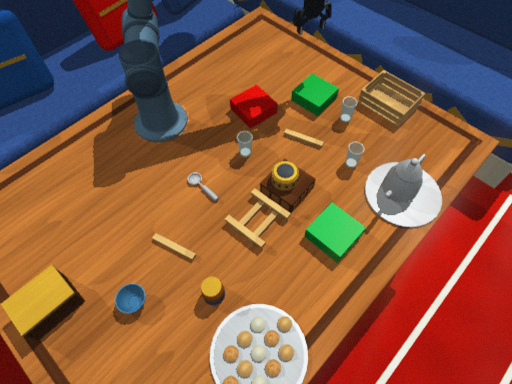

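View pics/top0.png

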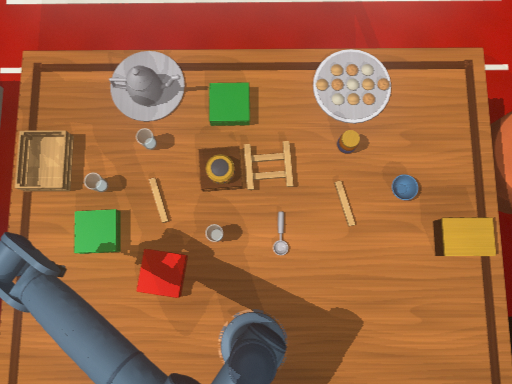

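The scene view shows the trivet at about (257,218), with the burner on the dark block at (287,180). The loose slats are at (303,138) and (174,246). In the top view the trivet is at (270,165), the dark block at (221,168) and the slats at (159,200) and (345,203). Red and green look-alikes are at (162,273), (97,231) and (229,103). Only the dark brown block, with the burner on it and right beside the trivet, fits the description.

```bash
cat > h.py <<'E'
import cv2, numpy as np
def cam(c):
    K=np.array([[c["fx"],0,c["cx"]],[0,c["fy"],c["cy"]],[0,0,1.]]); R=cv2.Rodrigues(np.array(c["rvec"],float))[0]; t=np.array(c["tvec"],float).ravel()
    return K,R,t
def rays(c,p):
    K,R,t=cam(c); p=np.c_[np.atleast_2d(p),np.ones(len(np.atleast_2d(p)))]
    d=(np.linalg.inv(K)@p.T).T@R; return -R.T@t,d
def plane(c,p,z):
    o,d=rays(c,p); return o+d*((z-o[2])/d[:,2])[:,None]
def proj(c,P):
    K,R,t=cam(c); return cv2.projectPoints(np.atleast_2d(np.array(P,float)),R,t,K,None)[0][:,0]
def tri(c1,p1,c2,p2):
    A=[K@np.c_[R,t] for K,R,t in (cam(c1),cam(c2))]
    X=cv2.triangulatePoints(A[0],A[1],np.array(p1,float).reshape(2,1),np.array(p2,float).reshape(2,1)); return X[:3,0]/X[3,0]
def blobs(c,lo,hi,amin=60):
    m=cv2.inRange(cv2.cvtColor(np.ascontiguousarray(c["img"]),cv2.COLOR_RGB2HSV),np.array(lo),np.array(hi))
    return m,[k for k in cv2.findContours(m,cv2.RETR_EXTERNAL,cv2.CHAIN_APPROX_NONE)[0] if cv2.contourArea(k)>amin]
E
python3 - <<'E'
from h import *
S,T=[dict(np.load(f"pics/{n}0.npz")) for n in("scene","top")]
hs=lambda c,x,y:cv2.cvtColor(np.ascontiguousarray(c["img"]),cv2.COLOR_RGB2HSV)[y,x]
for p in [(159,200),(345,203),(249,167),(289,163),(270,157),(205,180),(300,200),(209,168)]: print(p,hs(T,*p))
for p in [(303,138),(174,246),(245,233),(270,203),(200,240)]: print(p,hs(S,*p))
for n,c in(("T",T),("S",S)):
    m,k=blobs(c,(14,60,190),(24,175,255))
    for q in k:
        r=cv2.minAreaRect(q); 
        pts=plane(c,cv2.boxPoints(r),.018)[:,:2]
        print(n,cv2.contourArea(q),np.round(r[0],1),np.round(pts*1000).tolist())
E
```

```text
(159, 200) [ 17 125 230]
(345, 203) [ 17 127 225]
(249, 167) [ 18 127 225]
(289, 163) [ 18 128 226]
(270, 157) [ 17 132 217]
(205, 180) [ 12 171 112]
(300, 200) [ 14 172 181]
(209, 168) [ 20 184 216]
(303, 138) [ 20 121 233]
(174, 246) [ 21 120 235]
(245, 233) [ 21 119 238]
(270, 203) [ 22 122 237]
(200, 240) [ 13 184 186]
T 137.5 [ 98.5 275.1] [[235.0, 610.0], [240.0, 425.0], [224.0, 423.0], [218.0, 608.0]]
T 102.5 [ 77.  264.6] [[259.0, 656.0], [275.0, 656.0], [269.0, 527.0], [254.0, 526.0]]
T 98.5 [109.  256.5] [[300.0, 566.0], [299.0, 403.0], [282.0, 402.0], [283.0, 565.0]]
T 63.5 [410.5 237. ] [[340.0, -477.0], [367.0, -479.0], [366.0, -597.0], [339.0, -596.0]]
T 79.5 [135.5 237.5] [[377.0, 413.0], [377.0, 382.0], [333.0, 381.0], [333.0, 411.0]]
T 541.5 [ 53.3 242.9] [[375.0, 749.0], [385.0, 616.0], [300.0, 604.0], [291.0, 736.0]]
T 559.0 [315.  237.5] [[395.0, -109.0], [394.0, -321.0], [310.0, -317.0], [311.0, -108.0]]
T 417.0 [260.8 238. ] [[311.0, 34.0], [411.0, 17.0], [392.0, -95.0], [292.0, -77.0]]
T 103.0 [328.5 215. ] [[443.0, -216.0], [442.0, -309.0], [415.0, -308.0], [4
[... 1330 characters left out ...]
1.0]]
S 74.5 [284.5 320.5] [[872.0, -249.0], [900.0, -222.0], [917.0, -241.0], [889.0, -268.0]]
S 265.0 [173.5 245. ] [[399.0, -350.0], [389.0, -329.0], [544.0, -286.0], [552.0, -307.0]]
S 69.5 [362.5 213.5] [[839.0, 173.0], [842.0, 239.0], [865.0, 235.0], [863.0, 169.0]]
S 531.5 [252.6 219.4] [[524.0, -136.0], [499.0, -16.0], [666.0, -8.0], [683.0, -123.0]]
S 207.0 [270.2 202.2] [[513.0, 2.0], [508.0, 24.0], [670.0, 35.0], [674.0, 13.0]]
S 98.0 [438.4 170.2] [[934.0, 499.0], [932.0, 590.0], [964.0, 584.0], [964.0, 494.0]]
S 144.5 [303.6 136.3] [[415.0, 288.0], [405.0, 309.0], [557.0, 360.0], [566.0, 339.0]]
S 263.0 [389. 101.] [[541.0, 688.0], [530.0, 733.0], [703.0, 733.0], [711.0, 690.0]]
```

```bash
cat > go.py <<'E'
import sys; from h import *; from workcell import monitor
from scipy.spatial.transform import Rotation as Ro
def delta(x,y,z,ang):
    "world target mm, tool-y angle deg -> shift in present tool axes, then twist"
    s=monitor.sense(); R=Ro.from_quat(s["ee_rot"]).as_matrix()
    a=np.degrees(np.arctan2(R[1,1],R[0,1])); w=(ang-a+180)%360-180
    p=s["tool_pos"]*1000
    print("t",round(s["clock"],2),"pos",p.round(1),"ya",a.round(2),"tilt",np.degrees(np.arccos(-R[2,2])).round(2),"F",s["ft_force"].round(1),"grip",s["grip_width"].round(4),s["grip_force"])
    c,n=np.cos(np.radians(w)),np.sin(np.radians(w)); d=np.array([x,y,z])-p
    R2=Ro.from_euler("z",w,degrees=True).as_matrix()@R
    print("before twist",(R.T@d).round(1),"after twist",(R2.T@d).round(1),"twist",round(-np.radians(w),3),"q6",s["qpos"][5].round(2))
if __name__=="__main__": delta(*map(float,sys.argv[1:5]))
E
python3 - <<'E'
from h import *; from go import delta; from workcell import imaging
w=imaging.read_camera("wrist"); print(w["fx"],w["cx"],w["cy"]); K,R,t=cam(w); print("cam pos",-R.T@t,"fwd",R[2],"right",R[0]); o=plane(w,[[256,192]],0); print(o)
delta(486,325,250,109.8)
T=dict(np.load("pics/top0.npz"));S=dict(np.load("pics/scene0.npz"))
m,k=blobs(T,(14,60,190),(24,150,255)); 
for q in k:
    r=cv2.minAreaRect(q)
    if 240<r[0][0]<300 and r[0][1]<180: print(r[0],plane(T,[r[0]],.036),(plane(T,cv2.boxPoints(r),.036)[:,:2]*1000).round().tolist())
E
```

```text
296.7740529753527 257.79991674904267 190.79185999402912
cam pos [0.20916642 0.61915269 0.37294867] fwd [ 0.23603275 -0.10997244 -0.96550225] right [ 0.41451695  0.91003863 -0.00231961]
[[0.30085275 0.57386234 0.        ]]Traceback (most recent call last):
  File "<stdin>", line 3, in <module>
  File "go.py", line 8, in delta
    print("t",round(s["clock"],2),"pos",p.round(1),"ya",a.round(2),"tilt",np.degrees(np.arccos(-R[2,2])).round(2),"F",s["ft_force"].round(1),"grip",s["grip_width"].round(4),s["grip_force"])
                                                                                                                                                    ^^^^^^^^^^^^^^^^^^^^^
AttributeError: 'float' object has no attribute 'round'
```

```bash
sed -i 's/s\["grip_width"\].round(4)/round(float(s["grip_width"]),4)/' go.py
python3 - <<'E'
from h import *; from go import delta
delta(486,325,250,109.8)
T=dict(np.load("pics/top0.npz"))
m,k=blobs(T,(14,60,190),(24,150,255)); 
for q in k:
    r=cv2.minAreaRect(q)
    if 240<r[0][0]<300 and r[0][1]<180: print(r[0],plane(T,[r[0]],.036),(plane(T,cv2.boxPoints(r),.036)[:,:2]*1000).round().tolist())
E
```

```text
t 0.15 pos [268.8 591.4 252.4] ya 65.55 tilt 0.09 F [ 0.2 -0.3 -0.1] grip 0.0853 0.0
before twist [-307.9 -152.6    2.6] after twist [-114.1 -324.2    2.9] twist -0.772 q6 -0.17
(248.46176147460938, 166.0029296875) [[0.59781215 0.01113227 0.036     ]] [[676.0, 27.0], [678.0, 7.0], [521.0, -5.0], [519.0, 16.0]]
(272.8033142089844, 164.33609008789062) [[ 0.60326456 -0.07285518  0.036     ]] [[677.0, -4.0], [688.0, -129.0], [531.0, -140.0], [520.0, -18.0]]
```

Request:
apply_moves([
  [-30,-15,0],
  [-31,-15,0],
  [-31,-15,0],
  [-31,-15,0],
  [-31,-15,0],
], twist=[0,0,0,0,0], jaw=[0.6,0.6,0.6,0.6,0.6], force=40)

```text
clock: 0.65
tool_pos: [0.3787, 0.4585, 0.2529]
ee_rot: [0.212, 0.977, -0.0, -0.0]
ft_force: [-0.1, -0.4, -0.3]
grip_width: 0.051
grip_force: 0.0
```

Request:
apply_moves([
  [-31,-15,0],
  [-31,-15,0],
  [-31,-15,0],
  [-31,-15,0],
  [-30,-17,0],
], twist=[0,0,0,0,0], jaw=[0.6,0.6,0.6,0.6,0.6])

```text
clock: 1.15
tool_pos: [0.4872, 0.3246, 0.253]
ee_rot: [0.212, 0.977, -0.0, -0.0]
ft_force: [0.6, 0.7, -0.6]
grip_width: 0.051
grip_force: 0.0
```

Request:
apply_moves([
  [0,0,0],
  [0,0,0],
  [0,0,0],
  [0,0,0],
  [0,0,0],
], twist=[-0.145,-0.145,-0.145,-0.145,-0.145], jaw=[0.6,0.6,0.6,0.6,0.6])

```text
clock: 1.65
tool_pos: [0.4863, 0.3257, 0.2529]
ee_rot: [-0.151, 0.988, -0.0, -0.0]
ft_force: [-0.1, -0.1, -0.3]
grip_width: 0.0513
grip_force: 0.0
```

Request:
apply_moves([
  [0,0,10],
  [0,0,10],
  [0,0,0],
  [0,0,0],
  [0,0,0],
], twist=[-0.048,0,0,0,0], jaw=[0.6,0.6,0.6,0.6,0.6])

```text
clock: 2.15
tool_pos: [0.4867, 0.3259, 0.2336]
ee_rot: [-0.172, 0.985, 0.0, 0.0]
ft_force: [0.3, 0.7, -0.3]
grip_width: 0.0512
grip_force: 0.0
```

```bash
python3 - <<'E'
from h import *; from go import delta; from workcell import imaging
w=imaging.read_camera("wrist"); np.savez("pics/w1.npz",**w); cv2.imwrite("pics/w1.png",w["img"][:,:,::-1])
m,k=blobs(w,(14,60,170),(26,150,255),800)
for q in k:
    r=cv2.minAreaRect(q); b=plane(w,cv2.boxPoints(r),.018)[:,:2]*1000
    print(r,plane(w,[r[0]],.018).round(4),b.round().tolist())
delta(486,325,28,109.8)
E
```

```text
((23.450929641723633, 219.7291259765625), (35.11750411987305, 62.19300079345703), 17.281497955322266) [[0.6402 0.0807 0.018 ]] [[684.0, 55.0], [599.0, 66.0], [599.0, 105.0], [684.0, 96.0]]
((259.0729064941406, 164.6557159423828), (19.557674407958984, 137.16004943847656), 1.4688007831573486) [[0.4807 0.3254 0.018 ]] [[565.0, 341.0], [413.0, 292.0], [406.0, 312.0], [557.0, 363.0]]
t 2.2 pos [486.8 325.9 233.8] ya 109.82 tilt 0.05 F [ 0.2  0.2 -0.7] grip 0.0512 0.0
before twist [  1.2  -0.6 205.8] after twist [  1.2  -0.6 205.8] twist 0.0 q6 -1.52
```

View pics/w1.png

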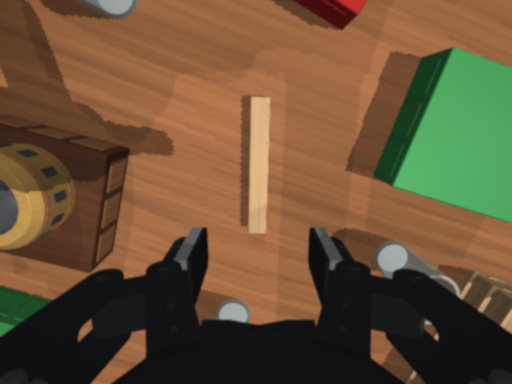

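The slat is at pixels (259,97)–(258,233), centred between the open fingers, with nothing within reach of them. It is safe to go down and grip.

Request:
apply_moves([
  [1,1,40],
  [0,0,45],
  [0,0,45],
  [0,0,40],
  [0,0,20],
], twist=[0.02,0,0,0,0], jaw=[0.6,0.6,0.6,0.6,0.6])

```text
clock: 2.7
tool_pos: [0.4832, 0.3255, 0.0397]
ee_rot: [-0.162, 0.987, -0.001, -0.003]
ft_force: [-0.5, -0.1, -0.3]
grip_width: 0.0516
grip_force: 0.0
```

Request:
apply_moves([
  [0,0,10],
  [0,0,7],
  [0,0,0],
  [0,0,0],
  [0,0,0],
], twist=[0,0,0,0,0], jaw=[0.6,0.6,0.6,0.5,0.4])

```text
clock: 3.2
tool_pos: [0.4863, 0.3269, 0.0278]
ee_rot: [-0.162, 0.987, 0.0, 0.001]
ft_force: [0.6, -0.7, 0.6]
grip_width: 0.0341
grip_force: 0.0
```

Request:
apply_moves([
  [0,0,0],
  [0,0,0],
  [0,0,0],
  [0,0,0],
  [0,0,0],
], twist=[0,0,0,0,0], jaw=[0.3,0.2,0.1,0.1,0.1])

```text
clock: 3.7
tool_pos: [0.486, 0.3268, 0.0274]
ee_rot: [-0.162, 0.987, 0.0, 0.001]
ft_force: [-0.3, -0.1, 6.0]
grip_width: 0.0208
grip_force: 40.6
```

Request:
apply_moves([
  [0,0,-25],
  [0,0,-45],
  [0,0,-50],
  [0,0,-50],
  [0,0,-50],
], twist=[0,0,0,0,0], jaw=[0.1,0.1,0.1,0.1,0.1])

```text
clock: 4.2
tool_pos: [0.4846, 0.3262, 0.2478]
ee_rot: [-0.162, 0.987, -0.0, -0.0]
ft_force: [0.8, -0.2, 0.3]
grip_width: 0.0214
grip_force: 39.9
```

Request:
apply_moves([
  [17,-44,0],
  [17,-45,0],
  [17,-45,0],
  [17,-45,0],
  [17,-45,0],
], twist=[0,0,0,0,0], jaw=[0.1,0.1,0.1,0.1,0.1])

```text
clock: 4.7
tool_pos: [0.4758, 0.0853, 0.246]
ee_rot: [-0.163, 0.987, -0.0, -0.0]
ft_force: [1.0, -0.3, -0.8]
grip_width: 0.0211
grip_force: 39.9
```

Request:
apply_moves([
  [17,-44,0],
  [17,-45,0],
  [17,-45,0],
  [17,-45,0],
  [15,-44,0],
], twist=[0,0,0,0,0], jaw=[0.1,0.1,0.1,0.1,0.1])

```text
clock: 5.2
tool_pos: [0.4686, -0.1527, 0.2461]
ee_rot: [-0.162, 0.987, 0.0, -0.0]
ft_force: [0.3, -0.0, 0.5]
grip_width: 0.0209
grip_force: 39.9
```

Request:
apply_moves([
  [0,0,0],
  [0,0,0],
  [0,0,0],
  [0,0,0],
  [0,0,0],
], twist=[0.14,0.14,0.14,0.14,0.14], jaw=[0.1,0.1,0.1,0.1,0.1])

```text
clock: 5.7
tool_pos: [0.469, -0.1507, 0.2458]
ee_rot: [0.189, 0.982, 0.0, -0.0]
ft_force: [0.4, -0.9, -0.4]
grip_width: 0.021
grip_force: 39.9
```

Request:
apply_moves([
  [0,0,0],
  [0,0,0],
  [0,0,0],
  [0,0,0],
  [0,0,0],
], twist=[0.14,0.14,0.14,0.14,0.14], jaw=[0.1,0.1,0.1,0.1,0.1])

```text
clock: 6.2
tool_pos: [0.469, -0.1506, 0.2458]
ee_rot: [0.514, 0.858, -0.0, -0.0]
ft_force: [0.1, 0.0, -0.1]
grip_width: 0.0207
grip_force: 39.9
```

Request:
apply_moves([
  [0,0,0],
  [0,0,0],
  [0,0,0],
  [0,0,0],
  [0,0,0],
], twist=[0.14,0.14,0.14,0,0], jaw=[0.1,0.1,0.1,0.1,0.1])

```text
clock: 6.7
tool_pos: [0.4692, -0.1507, 0.246]
ee_rot: [0.678, 0.735, -0.0, -0.0]
ft_force: [-0.0, 0.3, -1.5]
grip_width: 0.0209
grip_force: 39.9
```

```bash
python3 - <<'E'
from h import *; from go import delta; from workcell import imaging
w=imaging.read_camera("wrist"); np.savez("pics/w2.npz",**w); cv2.imwrite("pics/w2.png",w["img"][:,:,::-1])
delta(603,-57,200,4.3)
E
```

```text
t 6.75 pos [ 469.2 -150.7  246.1] ya 4.55 tilt 0.02 F [-0.6 -1.  -0.5] grip 0.0209 39.89138424396515
before twist [ 82.8 140.8  46.1] after twist [ 83.4 140.5  46.1] twist 0.004 q6 -0.62
```

View pics/w2.png

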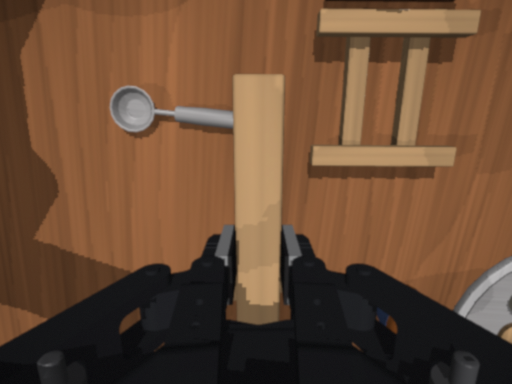

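The held slat runs along columns 235–283, with its far end at row 75. The trivet's layer-2 slats are at (398,22) and (383,155), and its layer-1 slats at (355,90) and (412,90). The spoon at (170,108) is clear.

```bash
python3 - <<'E'
from h import *
w=dict(np.load("pics/w2.npz"));I=w["img"].astype(int)
print("col390 0-40",I[0:42,390,0].tolist()); print("col345",I[140:172,340,0].tolist())
print("row155",I[153,305:320,0].tolist(),I[153,448:462,0].tolist()); print("row18",I[18,312:326,0].tolist(),I[18,470:486,0].tolist())
print("row90",I[90,340:436,0].tolist())
print("slat row",I[78:80,228:290,0].tolist(),"col258",I[66:84,258,0].tolist())
E
```

```text
col390 0-40 [35, 55, 77, 87, 89, 89, 88, 82, 82, 94, 108, 125, 161, 180, 184, 183, 181, 180, 177, 177, 178, 181, 182, 184, 183, 183, 182, 183, 182, 181, 178, 167, 136, 94, 68, 63, 67, 83, 91, 94, 94, 94]
col345 [56, 57, 57, 60, 75, 109, 147, 170, 179, 182, 183, 183, 184, 183, 181, 181, 183, 185, 186, 187, 187, 185, 184, 182, 173, 139, 106, 94, 92, 93, 92, 93]
row155 [126, 125, 120, 102, 86, 83, 90, 119, 155, 174, 179, 180, 180, 179, 180] [169, 169, 169, 169, 169, 169, 164, 144, 127, 122, 120, 119, 118, 120]
row18 [126, 125, 124, 124, 116, 98, 86, 99, 142, 169, 178, 179, 179, 179] [156, 156, 156, 156, 156, 156, 157, 157, 152, 132, 114, 109, 108, 107, 106, 107]
row90 [144, 138, 113, 86, 76, 89, 128, 156, 169, 173, 175, 176, 177, 176, 173, 170, 167, 165, 163, 163, 165, 166, 168, 166, 158, 142, 131, 129, 129, 126, 124, 123, 123, 124, 126, 129, 134, 135, 138, 144, 148, 151, 152, 152, 149, 146, 143, 143, 142, 143, 145, 146, 146, 146, 144, 141, 128, 99, 77, 71, 72, 74, 83, 113, 142, 160, 168, 170, 171, 172, 172, 170, 167, 164, 162, 159, 158, 160, 162, 163, 162, 156, 141, 128, 123, 120, 120, 122, 122, 123, 123, 123, 124, 126, 129, 133]
slat row [[133, 132, 130, 128, 130, 149, 168, 180, 185, 186, 187, 187, 187, 188, 189, 189, 190, 190, 192, 192, 192, 192, 192, 192, 192, 190, 190, 188, 188, 186, 185, 184, 183, 183, 182, 182, 182, 182, 182, 182, 183, 182, 181, 181, 182, 183, 186, 188, 192, 194, 195, 195, 193, 190, 178, 157, 137, 135, 141, 142, 141, 138], [134, 132, 131, 127, 130, 149, 168, 179, 185, 186, 187, 187, 188, 188, 189, 190, 190, 191, 191, 192, 193, 192, 192, 192, 192, 192, 190, 189, 188, 187, 185, 184, 183, 183, 182, 182, 182, 182, 182, 183, 183, 183, 182, 181, 182, 183, 185, 189, 193, 195, 196, 196, 193, 190, 178, 157, 136, 135, 141, 143, 141, 138]] col258 [137, 136, 136, 136, 136, 136, 135, 137, 156, 173, 180, 184, 185, 185, 185, 185, 185, 185]
```

```bash
cat >> h.py <<'E'
def edge(prof,start,thr,step):
    "sub-pixel index where prof falls below thr walking from start"
    i=start
    while prof[i]>=thr: i+=step
    return i-step+step*(prof[i-step]-thr)/(prof[i-step]-prof[i])
def line(P):
    vx,vy,x,y=cv2.fitLine(np.float32(P[:,:2]*1000),cv2.DIST_HUBER,0,.01,.01).ravel(); return np.array([x,y]),np.array([vx,vy])
E
python3 - <<'E'
from h import *
w=dict(np.load("pics/w2.npz"));I=w["img"][:,:,0].astype(float)
up=plane(w,[(c,edge(I[:,c],18,137,-1)) for c in range(335,470,4)],.036)
lo=plane(w,[(c,edge(I[:,c],155,137,1)) for c in range(322,450,4)],.036)
A,B=line(up),line(lo); n=lambda d:np.degrees(np.arctan2(d[1],d[0]))%180
print(A,n(A[1]),B,n(B[1]))
d=A[1]*np.sign(A[1][0])+B[1]*np.sign(B[1][0]); d/=np.linalg.norm(d); nn=np.array([-d[1],d[0]]); print("yaw",n(d),"width",(A[0]-B[0])@nn)
yc=((A[0]+B[0])/2)@nn
R=plane(w,[(edge(I[r],440,145,1),r) for r in range(150,160)],.036)[:,:2]*1000@d
R2=plane(w,[(edge(I[r],460,134,1),r) for r in range(15,26)],.036)[:,:2]*1000@d
L=plane(w,[(edge(I[r],330,128,-1),r) for r in range(152,160)],.018)[:,:2]*1000@d
L2=plane(w,[(edge(I[r],340,128,-1),r) for r in range(16,26)],.018)[:,:2]*1000@d
print("R",np.median(R),np.median(R2),"L",np.median(L),np.median(L2))
# bottom slats' right edges (top edge z=18) / left edges bottom z=0
for s in (357,412):
    r=plane(w,[(edge(I[k],s,145,1),k) for k in range(70,120,5)],.018)[:,:2]*1000@d
    print("bot right",np.median(r))
xc=(np.median(R)+np.median(R2))/2-80
print("centre",xc*d+yc*nn)
# independent height: top cam outer edge length check done by 'width'; held slat end
e=plane(w,[(c,edge(I[:,c],85,160,-1)) for c in range(242,277,5)],.237)
l=plane(w,[(edge(I[k],258,158,-1),k) for k in range(85,210,8)],.237); r=plane(w,[(edge(I[k],258,160,1),k) for k in range(85,210,8)],.237)
print("slat end",e.mean(0),n(line(e)[1]),"sides",line(l)[0],n(line(l)[1]),line(r)[0],n(line(r)[1]))
E
```

```text
(array([610.39185 ,  24.388786], dtype=float32), array([0.99719524, 0.07484428], dtype=float32)) 4.2922745 (array([ 593.97485, -133.98131], dtype=float32), array([0.9972799 , 0.07370751], dtype=float32)) 4.2269626
yaw 4.2596188 width 156.71324
R 676.7092800638229 676.7042211611363 L 520.5785102459901 520.9674194693945
bot right 575.5794175380289
bot right 639.2356122811137
centre [602.43948452 -54.77719186]
slat end [ 0.46241575 -0.07046722  0.237     ] 4.002347 sides [454.68143 -97.57225] 94.302216 [ 475.21655 -101.09695] 94.66982
```

```bash
python3 go.py 634.8 -53.1 110 4.3
```

```text
t 6.75 pos [ 469.2 -150.7  246.1] ya 4.55 tilt 0.02 F [-0.6 -1.  -0.5] grip 0.0209 39.89138424396515
before twist [ 84.2 172.9 136.1] after twist [ 84.9 172.5 136.1] twist 0.004 q6 -0.62
```

Request:
apply_moves([
  [17,34.5,20],
  [17,34.5,20],
  [17,34.5,20],
  [17,34.5,20],
  [16.5,34.5,20],
], twist=[0.004,0,0,0,0], jaw=[0.1,0.1,0.1,0.1,0.1])

```text
clock: 7.25
tool_pos: [0.6363, -0.0528, 0.1452]
ee_rot: [0.68, 0.733, -0.0, -0.0]
ft_force: [0.8, 0.0, 0.6]
grip_width: 0.0208
grip_force: 39.9
```

Request:
apply_moves([
  [0,0,20],
  [0,0,16],
  [0,0,0],
  [0,0,0],
  [0,0,0],
], twist=[0,0,0,0,0], jaw=[0.1,0.1,0.1,0.1,0.1])

```text
clock: 7.75
tool_pos: [0.6356, -0.0545, 0.1119]
ee_rot: [0.681, 0.732, 0.001, 0.001]
ft_force: [0.4, -0.3, -0.9]
grip_width: 0.0212
grip_force: 39.9
```

```bash
python3 go.py 634.8 -53.1 64 4.3
```

```text
t 7.75 pos [635.6 -54.5 111.9] ya 4.16 tilt 0.14 F [ 0.4 -0.3 -0.9] grip 0.0212 39.91767168045044
before twist [ 1.5 -0.8 47.9] after twist [ 1.5 -0.8 47.9] twist -0.002 q6 -0.34
```

Request:
apply_moves([
  [1.3,-0.7,20],
  [0,0,15],
  [0,0,6],
  [0,0,3],
  [0,0,2],
], twist=[0,0,0,0,0], jaw=[0.1,0.1,0.1,0.1,0.1])

```text
clock: 8.25
tool_pos: [0.6346, -0.0528, 0.0645]
ee_rot: [0.681, 0.732, 0.0, 0.0]
ft_force: [0.2, 0.4, -1.2]
grip_width: 0.0212
grip_force: 39.9
```

Request:
apply_moves([
  [0,0,0.5],
  [0,0,0],
  [0,0,0],
  [0,0,0],
  [0,0,0],
], twist=[0,0,0,0,0], jaw=[0.1,0.1,0.1,0.1,0.1])

```text
clock: 8.75
tool_pos: [0.6345, -0.0526, 0.064]
ee_rot: [0.681, 0.732, 0.0, 0.0]
ft_force: [0.2, 0.1, -0.9]
grip_width: 0.021
grip_force: 39.9
```

```bash
python3 go.py 634.8 -53.1 63.4 4.3
```

```text
t 8.75 pos [634.5 -52.6  64. ] ya 4.18 tilt 0.02 F [ 0.2  0.1 -0.9] grip 0.021 39.93547976016998
before twist [-0.5  0.3  0.6] after twist [-0.5  0.3  0.6] twist -0.002 q6 -0.33
```

Down to contact, then release with a small opening and go up.

Request:
apply_moves([
  [-0.5,0.3,0.6],
  [0,0,0.4],
  [0,0,0],
  [0,0,0],
  [0,0,0],
], twist=[0,0,0,0,0], jaw=[0.1,0.1,0.1,0.3,0.42])

```text
clock: 9.25
tool_pos: [0.6346, -0.0531, 0.0625]
ee_rot: [0.681, 0.732, -0.0, 0.0]
ft_force: [-0.2, 0.0, -0.2]
grip_width: 0.0357
grip_force: 0.0
```

Request:
apply_moves([
  [0,0,0],
  [0,0,0],
  [0,0,-20],
  [0,0,-40],
  [0,0,-50],
], twist=[0,0,0,0,0], jaw=[0.42,0.42,0.42,0.42,0.42])

```text
clock: 9.75
tool_pos: [0.633, -0.0527, 0.1713]
ee_rot: [0.681, 0.732, -0.001, -0.002]
ft_force: [1.2, -0.8, 0.9]
grip_width: 0.0357
grip_force: 0.0
```

Request:
apply_moves([
  [-30,-20,-40],
  [-40,-20,-40],
  [-40,-20,0],
  [0,0,0],
  [0,0,0],
], twist=[0,0,0,0,0], jaw=[0.6,0.6,0.6,0.6,0.6])

```text
clock: 10.25
tool_pos: [0.5866, -0.1586, 0.243]
ee_rot: [0.682, 0.732, 0.0, -0.0]
ft_force: [0.4, -0.1, -0.2]
grip_width: 0.051
grip_force: 0.0
```

```bash
python3 - <<'E'
from h import *; from go import delta; from workcell import imaging
w=imaging.read_camera("wrist"); np.savez("pics/w3.npz",**w); cv2.imwrite("pics/w3.png",w["img"][:,:,::-1])
delta(471.5,-318,250,106)
E
```

```text
t 10.3 pos [ 586.7 -157.7  242.6] ya 4.16 tilt 0.06 F [ 0.2 -0.3  0.6] grip 0.051 0.0
before twist [-151.5 -126.6   -7.4] after twist [ 155.  -122.3   -7.1] twist -1.778 q6 -0.52
```

View pics/w3.png

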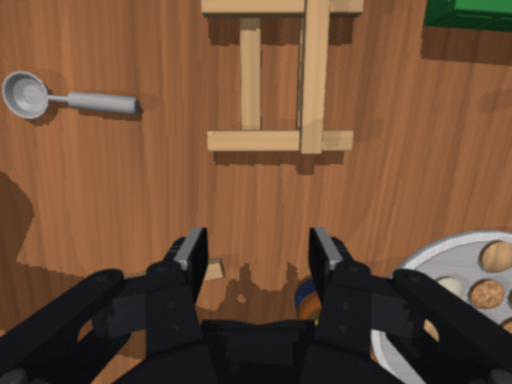

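The slat rests across both layer-2 slats at columns 302–327, ending at row 153, above the far bottom slat. I'll measure how well it is centred.

```bash
python3 - <<'E'
from h import *
w=dict(np.load("pics/w3.npz"));I=w["img"][:,:,0].astype(float)
a=np.radians(4.26); d=np.array([np.cos(a),np.sin(a)]); n=np.array([-d[1],d[0]])
W=lambda p,z:plane(w,p,z)[:,:2]*1000
print(I[100,296:336].astype(int).tolist()); print(I[143:160,313].astype(int).tolist(), I[143:160,250].astype(int).tolist(), I[141,200:212].astype(int).tolist(),I[141,345:358].astype(int).tolist())
lo=W([(c,edge(I[:,c],142,137,1)) for c in range(220,295,4)],.036)
print("trivet -y edge",np.median(lo@n),"yaw",line(lo)[1])
e=W([(c,edge(I[:,c],142,137,1)) for c in range(306,319,2)],.054); print("slat end y'",np.median(e@n))
R=W([(edge(I[r],312,145,1),r) for r in range(40,120,6)],.054); print("slat right",np.median(R@d),np.degrees(np.arctan2(*line(R)[1][::-1])))
L=W([(edge(I[r],313,140,-1),r) for r in range(40,120,6)],.054); print("slat left",np.median(L@d))
r=W([(edge(I[k],340,145,1),k) for k in range(136,146)],.036); print("trivet +x end",np.median(r@d))
l=W([(edge(I[k],225,130,-1),k) for k in range(136,146)],.036); print("trivet -x end",np.median(l@d))
for z in (.018,): 
  b=W([(edge(I[k],250,145,1),k) for k in range(40,110,6)],z)@d; print("near bottom right",np.median(b), "left",np.median(W([(edge(I[k],250,145,-1),k) for k in range(40,110,6)],z)@d))
c=np.array([602.9,-54.7]); print("assumed centre",c@d,c@n)
E
```

```text
[126, 102, 102, 109, 104, 95, 112, 159, 189, 198, 201, 202, 202, 202, 202, 203, 201, 201, 198, 195, 196, 198, 200, 202, 203, 203, 200, 185, 153, 133, 133, 134, 135, 135, 134, 135, 136, 141, 145, 148]
[180, 180, 180, 180, 180, 180, 180, 181, 180, 172, 140, 109, 99, 96, 96, 96, 96] [201, 201, 200, 198, 197, 194, 184, 149, 110, 94, 92, 92, 91, 91, 91, 92, 92] [141, 142, 141, 141, 142, 144, 151, 174, 190, 194, 194, 194] [183, 183, 183, 183, 183, 184, 179, 159, 137, 129, 128, 127, 126]
trivet -y edge -177.75175759332652 yaw [0.99733156 0.07300484]
slat end y' -178.67866263615792
slat right 640.0897400131487 -85.71917
slat left 618.3381705438412
trivet +x end 677.209487300812
trivet -x end 503.7995461315195
near bottom right 575.6885876377598 left 550.9886661745909
assumed centre 597.1710742558967 -99.3338213905939
```

The placed slat's centre measures at x' = +32.0 and y' ≈ 0, so it needs no correction. Now slat_b.

Request:
apply_moves([
  [-30,-25,0],
  [-30,-25,0],
  [-30,-25,0],
  [-30,-25,0],
  [-31,-26,0],
], twist=[0,0,0,0,0], jaw=[0.6,0.6,0.6,0.6,0.6])

```text
clock: 10.8
tool_pos: [0.4721, -0.3174, 0.2425]
ee_rot: [0.68, 0.733, 0.0, -0.001]
ft_force: [0.6, -0.3, 0.2]
grip_width: 0.0509
grip_force: 0.0
```

Request:
apply_moves([
  [0,0,0],
  [0,0,0],
  [0,0,0],
  [0,0,0],
  [0,0,0],
], twist=[0.14,0.14,0.14,0.14,0.14], jaw=[0.6,0.6,0.6,0.6,0.6])

```text
clock: 11.3
tool_pos: [0.473, -0.3164, 0.2423]
ee_rot: [0.892, 0.453, -0.0, -0.001]
ft_force: [0.6, -0.1, -0.3]
grip_width: 0.0512
grip_force: 0.0
```

Request:
apply_moves([
  [0,0,0],
  [0,0,0],
  [0,0,0],
  [0,0,0],
  [0,0,0],
], twist=[0.14,0.14,0.14,0.14,0.1], jaw=[0.6,0.6,0.6,0.6,0.6])

```text
clock: 11.8
tool_pos: [0.473, -0.3164, 0.2423]
ee_rot: [0.99, 0.14, -0.0, -0.001]
ft_force: [-0.7, -0.0, 1.8]
grip_width: 0.0511
grip_force: 0.0
```

Request:
apply_moves([
  [0,0,0],
  [0,0,0],
  [0,0,0],
  [0,0,0],
  [0,0,0],
], twist=[0,0,0,0,0], jaw=[0.6,0.6,0.6,0.6,0.6])

```text
clock: 12.3
tool_pos: [0.4724, -0.3177, 0.2432]
ee_rot: [0.99, 0.142, -0.0, -0.0]
ft_force: [-0.4, -0.5, 0.7]
grip_width: 0.0512
grip_force: 0.0
```

```bash
python3 - <<'E'
from h import *; from go import delta; from workcell import imaging
w=imaging.read_camera("wrist"); np.savez("pics/w4.npz",**w); cv2.imwrite("pics/w4.png",w["img"][:,:,::-1])
m,k=blobs(w,(14,60,170),(26,150,255),800)
for q in k:
    r=cv2.minAreaRect(q); b=plane(w,cv2.boxPoints(r),.018)[:,:2]*1000
    print(np.round(r[0]),r[1:],b.mean(0),b.round().tolist())
delta(471.5,-318,27,-73.9)
E
```

```text
[257. 165.] ((132.0, 18.0), 90.0) [ 471.86635052 -316.73368147] [[545.0, -285.0], [551.0, -304.0], [399.0, -350.0], [393.0, -328.0]]
[56. 36.] ((71.0, 112.0), 90.0) [548.87461586 -72.82561185] [[567.0, -14.0], [599.0, -124.0], [532.0, -135.0], [497.0, -18.0]]
t 12.35 pos [ 472.3 -317.8  243.2] ya -73.72 tilt 0.0 F [-0.2 -0.6 -0.2] grip 0.0512 0.0
before twist [ -0.9  -0.  216.2] after twist [ -0.9   0.  216.2] twist 0.003 q6 0.5
```

The wrist view confirms slat_b is centred between the fingers at (257,165) and aligned with them. Going down.

Request:
apply_moves([
  [0,-1,40],
  [0,0,45],
  [0,0,45],
  [0,0,45],
  [0,0,22],
], twist=[0,0,0,0,0], jaw=[0.6,0.6,0.6,0.6,0.6])

```text
clock: 12.85
tool_pos: [0.47, -0.3149, 0.042]
ee_rot: [0.99, 0.141, -0.002, -0.003]
ft_force: [-0.1, 0.3, -0.8]
grip_width: 0.051
grip_force: 0.0
```

Request:
apply_moves([
  [0,0,12],
  [0,0,7],
  [0,0,0],
  [0,0,0],
  [0,0,0],
], twist=[0,0,0,0,0], jaw=[0.6,0.6,0.6,0.5,0.4])

```text
clock: 13.35
tool_pos: [0.4729, -0.3177, 0.0289]
ee_rot: [0.99, 0.141, 0.001, 0.001]
ft_force: [0.5, 0.2, 0.4]
grip_width: 0.0347
grip_force: 0.0
```

Request:
apply_moves([
  [0,0,0],
  [0,0,0],
  [0,0,0],
  [0,0,0],
  [0,0,0],
], twist=[0,0,0,0,0], jaw=[0.3,0.2,0.1,0.1,0.1])

```text
clock: 13.85
tool_pos: [0.4727, -0.3175, 0.0284]
ee_rot: [0.99, 0.141, 0.001, 0.001]
ft_force: [-0.9, 0.3, 6.0]
grip_width: 0.0208
grip_force: 40.4
```

```bash
python3 go.py 471.5 -318 27 -73.9
```

```text
t 13.85 pos [ 472.7 -317.5   28.4] ya -73.74 tilt 0.1 F [-0.9  0.3  6. ] grip 0.0208 40.373414754867554
before twist [-1.3  0.2  1.4] after twist [-1.3  0.2  1.4] twist 0.003 q6 0.5
```

Request:
apply_moves([
  [0,0,-25],
  [0,0,-45],
  [0,0,-45],
  [0,0,-45],
  [0,0,-40],
], twist=[0,0,0,0,0], jaw=[0.1,0.1,0.1,0.1,0.1])

```text
clock: 14.35
tool_pos: [0.472, -0.3167, 0.2295]
ee_rot: [0.99, 0.141, 0.0, 0.0]
ft_force: [1.1, -0.7, 0.2]
grip_width: 0.0213
grip_force: 39.6
```

Request:
apply_moves([
  [0,0,0],
  [0,0,0],
  [0,0,0],
  [0,0,0],
  [0,0,0],
], twist=[-0.14,-0.14,-0.14,-0.14,-0.14], jaw=[0.1,0.1,0.1,0.1,0.1])

```text
clock: 14.85
tool_pos: [0.4718, -0.3166, 0.2268]
ee_rot: [0.88, 0.475, -0.0, -0.0]
ft_force: [-0.4, 0.4, -1.2]
grip_width: 0.0206
grip_force: 39.6
```

Request:
apply_moves([
  [0,0,0],
  [0,0,0],
  [0,0,0],
  [0,0,0],
  [0,0,0],
], twist=[-0.14,-0.14,-0.14,-0.14,-0.102], jaw=[0.1,0.1,0.1,0.1,0.1])

```text
clock: 15.35
tool_pos: [0.4718, -0.3166, 0.2268]
ee_rot: [0.678, 0.735, -0.0, -0.0]
ft_force: [-0.2, -0.3, -0.8]
grip_width: 0.0213
grip_force: 39.6
```

Request:
apply_moves([
  [0,0,0],
  [0,0,0],
  [0,0,0],
  [0,0,0],
  [0,0,0],
], twist=[0,0,0,0,0], jaw=[0.1,0.1,0.1,0.1,0.1])

```text
clock: 15.85
tool_pos: [0.472, -0.3168, 0.2272]
ee_rot: [0.68, 0.733, 0.0, -0.0]
ft_force: [0.2, -1.0, -0.8]
grip_width: 0.021
grip_force: 39.6
```

```bash
python3 - <<'E'
from h import *; from go import delta; from workcell import imaging,monitor
w=imaging.read_camera("wrist"); np.savez("pics/w5.npz",**w); I=w["img"][:,:,0].astype(float)
s=monitor.sense(); p=s["tool_pos"]; z=p[2]-.0275+.018
print(I[66:84,258].astype(int).tolist())
e=plane(w,[(c,edge(I[:,c],100,160,-1)) for c in range(242,277,5)],z)
l=plane(w,[(edge(I[k],258,158,-1),k) for k in range(85,210,8)],z); r=plane(w,[(edge(I[k],258,160,1),k) for k in range(85,210,8)],z)
a=np.radians(94.26); u=np.array([np.cos(a),np.sin(a)]); v=np.array([-u[1],u[0]])
print("end along",(e.mean(0)[:2]-p[:2])@u*1000,"side offs",((l.mean(0)+r.mean(0))[:2]/2-p[:2])@v*1000,line(l)[1],line(r)[1])
delta(570.9,-56.6,110,4.26)
E
```

```text
[150, 151, 150, 151, 151, 150, 150, 151, 151, 150, 151, 149, 152, 172, 184, 189, 190, 191]
end along 78.90244446411751 side offs 0.3748536779472184 [ 0.06400696 -0.9979495 ] [ 0.07682039 -0.9970449 ]
t 15.9 pos [ 472.  -316.8  227.3] ya 4.27 tilt 0.0 F [-0.6  0.8 -0. ] grip 0.021 39.646228551864624
before twist [252.2 118.  117.3] after twist [252.2 117.9 117.3] twist 0.0 q6 -0.87
```

Request:
apply_moves([
  [42,19.5,15],
  [42,19.5,15],
  [42,19.5,15],
  [42,19.5,15],
  [42,20,20],
], twist=[0,0,0,0,0], jaw=[0.1,0.1,0.1,0.1,0.1])

```text
clock: 16.4
tool_pos: [0.5548, -0.0991, 0.1479]
ee_rot: [0.68, 0.733, 0.0, 0.001]
ft_force: [0.4, -0.9, -1.2]
grip_width: 0.0209
grip_force: 39.6
```

Request:
apply_moves([
  [43.3,20,20],
  [0,0,17],
  [0,0,0],
  [0,0,0],
  [0,0,0],
], twist=[0,0,0,0,0], jaw=[0.1,0.1,0.1,0.1,0.1])

```text
clock: 16.9
tool_pos: [0.5706, -0.0586, 0.1125]
ee_rot: [0.681, 0.733, 0.0, 0.001]
ft_force: [-0.7, -0.7, -0.9]
grip_width: 0.0211
grip_force: 39.6
```

```bash
python3 go.py 570.8 -55.5 64 4.26
```

```text
t 16.9 pos [570.6 -58.6 112.5] ya 4.21 tilt 0.13 F [-0.7 -0.7 -0.9] grip 0.0211 39.64161157608032
before twist [ 3.1  0.3 48.5] after twist [ 3.1  0.3 48.5] twist -0.001 q6 -0.37
```

Request:
apply_moves([
  [2.4,0.2,20],
  [0,0,15],
  [0,0,6],
  [0,0,3],
  [0,0,2],
], twist=[0,0,0,0,0], jaw=[0.1,0.1,0.1,0.1,0.1])

```text
clock: 17.4
tool_pos: [0.5702, -0.0554, 0.0654]
ee_rot: [0.68, 0.733, 0.0, 0.0]
ft_force: [-0.5, 0.6, -0.4]
grip_width: 0.0208
grip_force: 39.6
```

Request:
apply_moves([
  [0,0,0.5],
  [0,0,0],
  [0,0,0],
  [0,0,0],
  [0,0,0],
], twist=[0,0,0,0,0], jaw=[0.1,0.1,0.1,0.1,0.1])

```text
clock: 17.9
tool_pos: [0.5701, -0.055, 0.0649]
ee_rot: [0.68, 0.733, 0.0, 0.0]
ft_force: [0.6, 0.9, -1.1]
grip_width: 0.0209
grip_force: 39.6
```

```bash
python3 go.py 570.8 -55.5 63.6 4.26
```

```text
t 17.9 pos [570.1 -55.   64.9] ya 4.3 tilt 0.02 F [ 0.6  0.9 -1.1] grip 0.0209 39.64335501194
before twist [-0.5  0.7  1.3] after twist [-0.5  0.7  1.3] twist 0.001 q6 -0.37
```

Request:
apply_moves([
  [-0.3,0.6,1],
  [0,0,0.6],
  [0,0,0],
  [0,0,0],
  [0,0,0],
], twist=[0,0,0,0,0], jaw=[0.1,0.1,0.1,0.3,0.42])

```text
clock: 18.4
tool_pos: [0.5707, -0.0553, 0.0631]
ee_rot: [0.68, 0.733, 0.0, 0.0]
ft_force: [0.9, 0.1, 0.3]
grip_width: 0.0354
grip_force: 0.0
```

Request:
apply_moves([
  [0,0,0],
  [0,0,0],
  [0,0,-20],
  [0,0,-40],
  [0,0,-50],
], twist=[0,0,0,0,0], jaw=[0.42,0.42,0.42,0.42,0.42])

```text
clock: 18.9
tool_pos: [0.5689, -0.0548, 0.1718]
ee_rot: [0.68, 0.733, -0.001, -0.003]
ft_force: [1.0, -0.2, -0.1]
grip_width: 0.0357
grip_force: 0.0
```

Request:
apply_moves([
  [-35,20,-40],
  [-40,20,-40],
  [-25,0,0],
  [0,0,0],
  [0,0,0],
], twist=[0,0,0,0,0], jaw=[0.72,0.72,0.72,0.72,0.72])

```text
clock: 19.4
tool_pos: [0.611, -0.1416, 0.2408]
ee_rot: [0.68, 0.733, -0.0, -0.001]
ft_force: [-0.0, 0.5, -0.5]
grip_width: 0.0613
grip_force: 0.0
```

```bash
python3 - <<'E'
from h import *; from go import delta; from workcell import imaging
w=imaging.read_camera("wrist"); np.savez("pics/w6.npz",**w); cv2.imwrite("pics/w6.png",w["img"][:,:,::-1])
delta(594,20,300,4.26)
E
```

```text
t 19.45 pos [ 610.8 -140.9  240.4] ya 4.3 tilt 0.14 F [0.4 0.6 0.3] grip 0.0615 0.0
before twist [161.8  -4.8 -59.4] after twist [161.8  -4.9 -59.4] twist 0.001 q6 -0.48
```

View pics/w6.png

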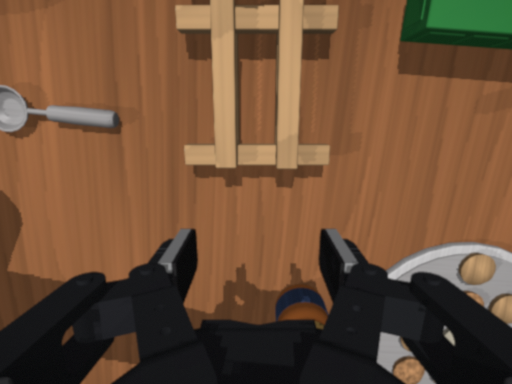

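Both new slats lie on the trivet, at columns 212–237 and 278–302, both ending near row 168. Next I'll look at the burner and check the slats' numbers.

Request:
apply_moves([
  [32,-1,-12],
  [32,-1,-12],
  [32,-1,-12],
  [32,-1,-12],
  [33,-1,-12],
], twist=[0,0,0,0,0], jaw=[0.72,0.72,0.72,0.72,0.72])

```text
clock: 19.95
tool_pos: [0.5932, 0.021, 0.301]
ee_rot: [0.68, 0.734, -0.0, -0.001]
ft_force: [0.2, 0.4, 0.8]
grip_width: 0.061
grip_force: 0.0
```

Request:
apply_moves([
  [0,0,0],
  [0,0,0],
  [0,0,0],
  [0,0,0],
  [0,0,0],
], twist=[0,0,0,0,0], jaw=[0.72,0.72,0.72,0.72,0.72])

```text
clock: 20.45
tool_pos: [0.5943, 0.0178, 0.3009]
ee_rot: [0.681, 0.733, -0.0, -0.0]
ft_force: [0.2, 0.2, 0.2]
grip_width: 0.0614
grip_force: 0.0
```

```bash
python3 - <<'E'
from h import *; from workcell import imaging
w=dict(np.load("pics/w6.npz"));I=w["img"][:,:,0].astype(float)
a=np.radians(4.26); d=np.array([np.cos(a),np.sin(a)]); n=np.array([-d[1],d[0]])
W=lambda p,z:plane(w,p,z)[:,:2]*1000
for s in (225,290):
    R=W([(edge(I[r],s,145,1),r) for r in range(50,135,6)],.054); L=W([(edge(I[r],s,145,-1),r) for r in range(50,135,6)],.054)
    e=W([(c,edge(I[:,c],150,137,1)) for c in range(s-7,s+8,2)],.054)
    print("slat L/R",np.median(L@d),np.median(R@d),"yaws",line(L)[1],line(R)[1],"end",np.median(e@n))
lo=W([(c,edge(I[:,c],155,137,1)) for c in range(242,275,3)],.036); print("trivet edge",np.median(lo@n))
r=W([(edge(I[k],320,145,1),k) for k in range(151,158)],.036); print("trivet +x",np.median(r@d))
w=imaging.read_camera("wrist"); np.savez("pics/w7.npz",**w); cv2.imwrite("pics/w7.png",w["img"][:,:,::-1])
E
```

```text
slat L/R 553.7612928251275 575.4759746092479 yaws [ 0.04665512 -0.9989111 ] [ 0.06842313 -0.9976564 ] end -177.7915991496142
slat L/R 618.4892766096912 640.0444011505939 yaws [ 0.06775282 -0.9977021 ] [ 0.0679116  -0.99769133] end -178.59052138668832
trivet edge -177.77019481149307
trivet +x 676.9525118237493
```

View pics/w7.png

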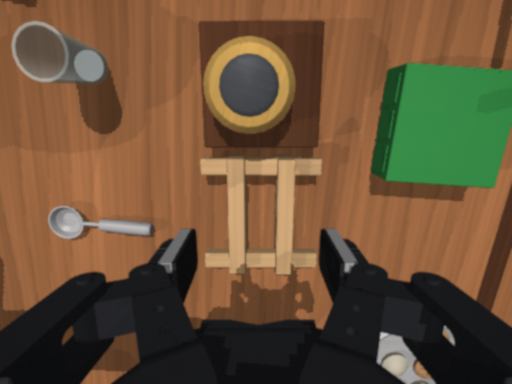

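The burner stands on the dark block, its dish centred at (249,85). The green look-alike at (445,125) is to the right and the glass at (60,55) to the left. Finished slats show at columns 236 and 285.

```bash
python3 - <<'E'
from h import *
w=dict(np.load("pics/w7.npz"));T=dict(np.load("pics/top0.npz"));S=dict(np.load("pics/scene0.npz"))
a=np.radians(4.26); d=np.array([np.cos(a),np.sin(a)]); n=np.array([-d[1],d[0]]); o=np.array([597.2,-98.9])
def dish(c,x,y,h):
    m,k=blobs(c,(0,0,0),(179,120,110),15)
    for q in k:
        if abs(q[:,0].mean(0)-(x,y)).max()<h: return cv2.minEnclosingCircle(q)[0],np.array(cv2.fitEllipse(q)[0]),cv2.fitEllipse(q)[1]
r={}
for nme,c,x,y,h in (("w",w,249,85,15),("t",T,220,168,8),("s",S,286,170,8)):
    r[nme]=dish(c,x,y,h); print(nme,r[nme])
    if r[nme]: P=plane(c,[r[nme][1]],.110)[0]*1000; print(P.round(1),"trivet frame",P[:2]@d-o[0],P[:2]@n-o[1])
for p,q in (("w","t"),("w","s"),("t","s")):
    C=dict(w=w,t=T,s=S)
    if r[p] and r[q]: print(p,q,tri(C[p],r[p][1],C[q],r[q][1]).round(4))
# gold rim contour in wrist
m,k=blobs(w,(17,100,110),(30,255,255),1500)
for q in k:
    e=cv2.fitEllipse(q); P=plane(w,[e[0]],.102)[0]*1000; print("gold",e,P.round(1),P[:2]@d-o[0],P[:2]@n-o[1])
# block edges from red channel
I=w["img"][:,:,0].astype(int); print(I[140:160,260].tolist(),I[140,195:215].tolist(),I[140,310:330].tolist(),I[14:30,215].tolist())
E
```

```text
w ((248.46481323242188, 84.92219543457031), array([248.69645691,  84.77406311]), (57.97532653808594, 61.30896759033203))
[578.6 107.8 110. ] trivet frame -12.233373794143972 163.4484566571738
t ((219.36363220214844, 167.0), array([219.36151123, 167.03581238]), (15.602093696594238, 16.307348251342773))
[578.6 105.9 110. ] trivet frame -12.373106619631699 161.52480669753317
s ((284.6666564941406, 171.0), array([284.74182129, 170.45791626]), (12.691526412963867, 15.401718139648438))
[578.9 103.7 110. ] trivet frame -12.240147795769758 159.35120227617554
w t [0.5785 0.1065 0.1102]
w s [0.5772 0.1074 0.1043]
t s [0.5786 0.1055 0.1082]
gold ((248.15695190429688, 82.47512817382812), (89.35739135742188, 93.29678344726562), 27.12986183166504) [577.6 110.6 102. ] -12.993102878356126 166.29494475934334
[57, 57, 58, 57, 57, 56, 59, 69, 81, 87, 87, 86, 87, 88, 88, 89, 86, 85, 91, 109] [139, 139, 138, 143, 149, 153, 154, 150, 140, 115, 94, 89, 91, 92, 93, 92, 92, 92, 91, 90] [82, 83, 83, 84, 83, 83, 81, 87, 116, 135, 140, 142, 147, 154, 161, 163, 165, 166, 167, 165] [153, 153, 154, 153, 153, 151, 137, 110, 92, 88, 89, 89, 89, 89, 89, 89]
```

Request:
apply_moves([
  [32,-3,0],
  [32,-3,0],
  [32,-3,0],
  [32,-3,0],
  [34,-2.6,0],
], twist=[0,0,0,0,0], jaw=[0.72,0.72,0.72,0.72,0.72])

```text
clock: 21.0
tool_pos: [0.5676, 0.1796, 0.3015]
ee_rot: [0.681, 0.733, -0.0, -0.0]
ft_force: [-0.1, 0.3, -0.4]
grip_width: 0.0614
grip_force: 0.0
```

Request:
apply_moves([
  [0,0,0],
  [0,0,40],
  [0,0,40],
  [0,0,30],
  [0,0,0],
], twist=[-0.076,0,0,0,0], jaw=[0.72,0.72,0.72,0.72,0.72])

```text
clock: 21.5
tool_pos: [0.5646, 0.1782, 0.1861]
ee_rot: [0.652, 0.758, -0.004, -0.004]
ft_force: [-0.0, 0.4, -0.1]
grip_width: 0.0613
grip_force: 0.0
```

```bash
python3 go.py 567.7 178.2 84 8.6
```

```text
t 21.5 pos [564.6 178.2 186.1] ya 8.61 tilt 0.6 F [-0.   0.4 -0.1] grip 0.0613 0.0
before twist [ -0.5   4.1 102.1] after twist [ -0.5   4.1 102.1] twist 0.0 q6 -0.04
```

Request:
apply_moves([
  [0,0,30],
  [0,0,30],
  [0,0,25],
  [0,0,15],
  [0,0,0],
], twist=[0,0,0,0,0], jaw=[0.72,0.72,0.72,0.72,0.72])

```text
clock: 22.0
tool_pos: [0.5672, 0.1787, 0.0907]
ee_rot: [0.652, 0.758, -0.001, -0.001]
ft_force: [-0.8, -0.1, -0.2]
grip_width: 0.0618
grip_force: 0.0
```

Request:
apply_moves([
  [0,0,0],
  [0,0,0],
  [0,0,0],
  [0,0,0],
  [0,0,0],
], twist=[0,0,0,0,0], jaw=[0.72,0.72,0.72,0.72,0.72])

```text
clock: 22.5
tool_pos: [0.568, 0.1791, 0.0922]
ee_rot: [0.652, 0.758, 0.0, 0.0]
ft_force: [0.2, -1.0, 0.5]
grip_width: 0.0617
grip_force: 0.0
```

```bash
python3 - <<'E'
from h import *; from go import delta; from workcell import imaging
c=imaging.read_camera("scene"); cv2.imwrite("pics/s2.png",cv2.resize(c["img"][110:270,190:400,::-1],None,fx=3.5,fy=3.5,interpolation=cv2.INTER_CUBIC))
delta(567.7,178.2,84,8.6)
E
```

```text
t 22.55 pos [567.9 179.1  92. ] ya 8.65 tilt 0.03 F [-0.1 -0.6 -0.8] grip 0.0617 0.0
before twist [-0.8 -0.3  8. ] after twist [-0.8 -0.3  8. ] twist 0.001 q6 -0.04
```

View pics/s2.png

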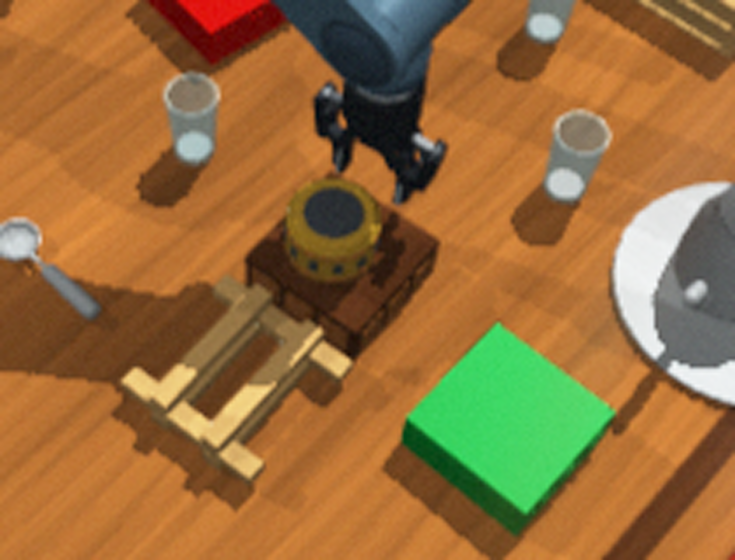

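The open fingers straddle the burner's far side above the block, clear of the glasses at (190,120) and (575,150). The slats lie tidily on the trivet. Lowering and pushing slowly.

Request:
apply_moves([
  [0,0,5],
  [0,0,3],
  [-7,0,0],
  [-7,0,0],
  [-5,0,0],
], twist=[0,0,0,0,0], jaw=[0.72,0.72,0.72,0.72,0.72])

```text
clock: 23.05
tool_pos: [0.5708, 0.1594, 0.0836]
ee_rot: [0.652, 0.758, -0.0, 0.0]
ft_force: [-0.5, 0.5, 0.1]
grip_width: 0.0611
grip_force: 0.0
```

Request:
apply_moves([
  [-3,0,0],
  [-3,0,0],
  [-4,0,0],
  [-5,0,0],
  [-5,0,0],
], twist=[0,0,0,0,0], jaw=[0.72,0.72,0.72,0.72,0.72])

```text
clock: 23.55
tool_pos: [0.5736, 0.1406, 0.0838]
ee_rot: [0.652, 0.759, 0.0, -0.0]
ft_force: [-0.0, 3.5, 1.3]
grip_width: 0.0615
grip_force: 1.8
```

```bash
python3 go.py 595.9 -8.6 84 8.6
```

```text
t 23.55 pos [573.6 140.6  83.8] ya 8.67 tilt 0.04 F [-0.   3.5  1.3] grip 0.0615 1.7633455417444566
before twist [-150.9   -0.4   -0.4] after twist [-150.9   -0.2   -0.4] twist 0.001 q6 -0.1
```

Request:
apply_moves([
  [-5,0,0],
  [-5,0,0],
  [-5,0,0],
  [-5,0,0],
  [-5,0,0],
], twist=[0,0,0,0,0], jaw=[0.72,0.72,0.72,0.72,0.72])

```text
clock: 24.05
tool_pos: [0.5775, 0.1154, 0.0837]
ee_rot: [0.652, 0.758, 0.0, -0.0]
ft_force: [-1.1, 2.9, 2.3]
grip_width: 0.0612
grip_force: 1.9
```

Request:
apply_moves([
  [-5,0,0],
  [-5,0,0],
  [-5,0,0],
  [-5,0,0],
  [-5,0,0],
], twist=[0,0,0,0,0], jaw=[0.72,0.72,0.72,0.72,0.72])

```text
clock: 24.55
tool_pos: [0.5813, 0.0907, 0.0838]
ee_rot: [0.652, 0.758, 0.0, 0.0]
ft_force: [-0.5, 5.2, 2.7]
grip_width: 0.0616
grip_force: 2.4
```

Request:
apply_moves([
  [-5,0,0],
  [-5,0,0],
  [-5,0,0],
  [-5,0,0],
  [-5,0,0],
], twist=[0,0,0,0,0], jaw=[0.72,0.72,0.72,0.72,0.72])

```text
clock: 25.05
tool_pos: [0.585, 0.0659, 0.0837]
ee_rot: [0.652, 0.758, 0.0, 0.0]
ft_force: [0.4, 4.3, 2.0]
grip_width: 0.0616
grip_force: 2.8
```

```bash
cat > bchk.py <<'E'
from h import *; from workcell import imaging, monitor; import sys
a=np.radians(4.26); d=np.array([np.cos(a),np.sin(a)]); n=np.array([-d[1],d[0]]); o=np.array([597.2,-98.9])
z=float(sys.argv[1]); R={}
for nme in ("top","scene"):
    c=imaging.read_camera(nme); x,y=proj(c,[[float(sys.argv[2])/1000,float(sys.argv[3])/1000,z]])[0]
    m,k=blobs(c,(0,0,0),(179,120,110),15)
    q=[q for q in k if abs(q[:,0].mean(0)-(x,y)).max()<9]
    if q and len(q[0])>5:
        e=cv2.fitEllipse(q[0]); P=plane(c,[e[0]],z)[0]*1000; R[nme]=(c,e[0]); print(nme,np.round(e[0],1),np.round(e[1],1),P.round(1),"trivet x'y'",(P[:2]@d-o[0]).round(1),(P[:2]@n-o[1]).round(1))
if len(R)==2: print(tri(*R["top"],*R["scene"]).round(4))
cv2.imwrite(sys.argv[4],cv2.resize(c["img"][110:270,190:400,::-1],None,fx=3.5,fy=3.5,interpolation=cv2.INTER_CUBIC))
E
python3 bchk.py .110 591.5 21 pics/s3.png; python3 go.py 595.9 -8.6 84 8.6
```

```text
scene [269.9 188.9] [14.3 16.6] [592.4  15.5 110. ] trivet x'y' -5.3 70.4
t 25.15 pos [585.   65.2  83.6] ya 8.63 tilt 0.06 F [0.1 1.7 0.4] grip 0.0616 0.740374002198223
before twist [-74.6  -0.3  -0.4] after twist [-74.6  -0.3  -0.4] twist 0.0 q6 -0.23
```

View pics/s3.png

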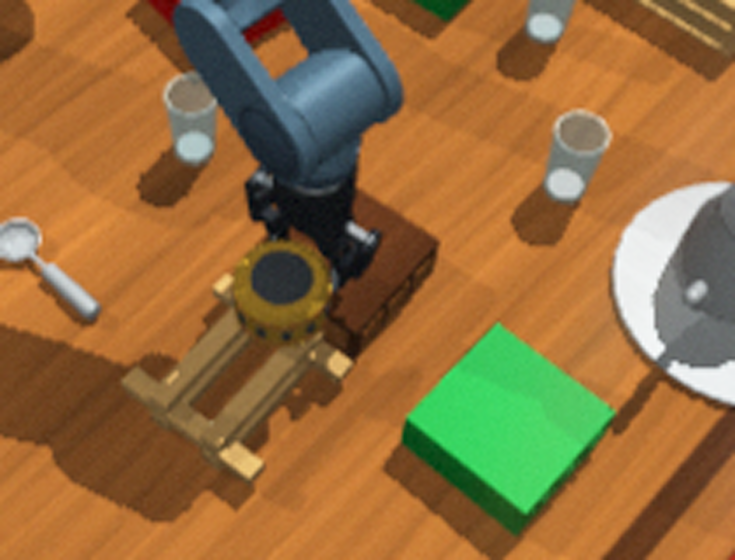

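The burner, with its dish at (282,275) in the crop, is level, crossing onto the slats and cradled by the fingers. Continuing the push.

Request:
apply_moves([
  [-5,0,0],
  [-5,0,0],
  [-5,0,0],
  [-5,0,0],
  [-5,0,0],
], twist=[0,0,0,0,0], jaw=[0.72,0.72,0.72,0.72,0.72])

```text
clock: 25.65
tool_pos: [0.5882, 0.041, 0.0831]
ee_rot: [0.652, 0.758, -0.0, -0.0]
ft_force: [-0.8, 2.7, -1.2]
grip_width: 0.0614
grip_force: 1.2
```

Request:
apply_moves([
  [-5,0,0],
  [-5,0,0],
  [-5,0,0],
  [-5,0,0],
  [-5,0,0],
], twist=[0,0,0,0,0], jaw=[0.72,0.72,0.72,0.72,0.72])

```text
clock: 26.15
tool_pos: [0.5923, 0.0164, 0.0835]
ee_rot: [0.652, 0.758, -0.0, -0.0]
ft_force: [0.1, 1.5, -2.1]
grip_width: 0.0613
grip_force: 1.3
```

Request:
apply_moves([
  [-5,0,0],
  [-4,0,0],
  [-4,0,0],
  [-3,0,0],
  [-2,0,0],
], twist=[0,0,0,0,0], jaw=[0.72,0.72,0.72,0.72,0.72])

```text
clock: 26.65
tool_pos: [0.5952, -0.0012, 0.0837]
ee_rot: [0.652, 0.758, 0.0, 0.0]
ft_force: [-0.1, 2.1, -1.5]
grip_width: 0.0613
grip_force: 1.3
```

```bash
python3 bchk.py .108 602 -50 pics/s4.png; python3 go.py 595.9 -8.6 84 8.6
```

```text
scene [258.4 203.6] [15.  17.2] [602.2 -49.7 108. ] trivet x'y' -0.3 4.6
t 26.75 pos [595.2  -1.3  83.8] ya 8.65 tilt 0.04 F [-0.4  0.3 -0.7] grip 0.0613 0.37929511593574716
before twist [-7.3 -0.4 -0.2] after twist [-7.3 -0.4 -0.2] twist 0.001 q6 -0.34
```

Request:
apply_moves([
  [-3,0,0],
  [-2,0,0],
  [-2,0,0],
  [-0.3,0,0],
  [0,0,0],
], twist=[0,0,0,0,0], jaw=[0.72,0.72,0.72,0.72,0.72])

```text
clock: 27.25
tool_pos: [0.5964, -0.0083, 0.0838]
ee_rot: [0.652, 0.758, 0.0, 0.0]
ft_force: [-0.8, 1.8, -0.5]
grip_width: 0.0613
grip_force: 1.1
```

Request:
apply_moves([
  [0,0,0],
  [3,0,0],
  [5,0,0],
  [8,0,0],
  [12,0,0],
], twist=[0,0,0,0,0], jaw=[0.72,0.72,0.72,0.72,0.72])

```text
clock: 27.75
tool_pos: [0.592, 0.0199, 0.0837]
ee_rot: [0.652, 0.758, -0.0, 0.0]
ft_force: [1.0, -0.8, -0.3]
grip_width: 0.0616
grip_force: 0.0
```

Request:
apply_moves([
  [15,0,0],
  [15,0,-10],
  [0,0,-40],
  [0,0,-50],
  [0,0,-50],
], twist=[0,0,0,0,0], jaw=[0.72,0.72,0.72,0.72,0.72])

```text
clock: 28.25
tool_pos: [0.5867, 0.0506, 0.2356]
ee_rot: [0.651, 0.759, -0.0, -0.0]
ft_force: [1.1, 0.7, 0.0]
grip_width: 0.0611
grip_force: 0.0
```

Request:
apply_moves([
  [-35,0,-40],
  [-40,0,-20],
  [-40,0,0],
  [-40,0,0],
  [-40,0,0],
], twist=[0,0,0,0,0], jaw=[0.72,0.72,0.72,0.72,0.72])

```text
clock: 28.75
tool_pos: [0.6167, -0.1418, 0.2925]
ee_rot: [0.651, 0.759, 0.0, 0.001]
ft_force: [1.2, -0.1, 0.6]
grip_width: 0.0613
grip_force: 0.0
```

Request:
apply_moves([
  [0,0,0],
  [0,0,0],
  [0,0,0],
  [0,0,0],
  [0,0,0],
], twist=[0,0,0,0,0], jaw=[0.72,0.72,0.72,0.72,0.72])

```text
clock: 29.25
tool_pos: [0.6165, -0.1402, 0.2914]
ee_rot: [0.651, 0.759, 0.0, 0.0]
ft_force: [-0.3, -0.5, 0.0]
grip_width: 0.0614
grip_force: 0.0
```

```bash
python3 - <<'E'
from h import *; from workcell import imaging
w=imaging.read_camera("wrist"); np.savez("pics/w8.npz",**w); cv2.imwrite("pics/w8.png",w["img"][:,:,::-1])
a=np.radians(4.26); d=np.array([np.cos(a),np.sin(a)]); n=np.array([-d[1],d[0]]); o=np.array([597.2,-98.9])
m,k=blobs(w,(0,0,0),(179,120,110),300); x=proj(w,[[.603,-.055,.108]])[0]
for q in k:
    if abs(q[:,0].mean(0)-x).max()<25:
        e=cv2.fitEllipse(q); P=plane(w,[e[0]],.108)[0]*1000; print("dish",e,P.round(1),P[:2]@d-o[0],P[:2]@n-o[1])
E
python3 bchk.py .108 602 -55 pics/s5.png; python3 go.py 595 -8 300 8.6
```

```text
dish ((257.471923828125, 87.16519927978516), (59.505653381347656, 62.74769592285156), 179.64442443847656) [603.  -53.2 108. ] 0.23202452577811528 1.099223098803762
t 29.4 pos [ 616.5 -140.9  291.4] ya 8.7 tilt 0.01 F [0.1 0.3 0.3] grip 0.0615 0.0
before twist [134.6  -1.2  -8.6] after twist [134.6  -1.4  -8.6] twist 0.002 q6 -0.56
```

View pics/w8.png

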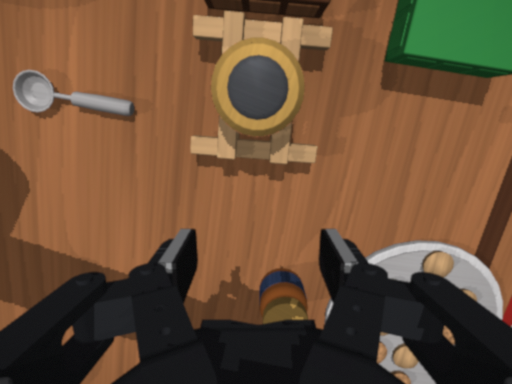

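The burner's dish, at (257,87), is centred on the trivet to about 1 mm and rests on both slats. One last check on whether the slats crept during the slide.

```bash
python3 - <<'E'
from h import *
w=dict(np.load("pics/w8.npz"));I=w["img"][:,:,0].astype(float)
a=np.radians(4.26); d=np.array([np.cos(a),np.sin(a)]); n=np.array([-d[1],d[0]]); o=np.array([597.2,-98.9])
W=lambda p,z:plane(w,p,z)[:,:2]*1000
for s in (228,280):
    rr=range(142,150,2)
    print("x'",np.median(W([(edge(I[r],s,140,-1),r) for r in rr],.054)@d)-o[0],np.median(W([(edge(I[r],s,140,1),r) for r in rr],.054)@d)-o[0],"end y'",np.median(W([(c,edge(I[:,c],148,135,1)) for c in range(s-5,s+6,2)],.054)@n)-o[1])
print("trivet edge y'",np.median(W([(c,edge(I[:,c],148,135,1)) for c in range(200,212,3)],.036)@n)-o[1])
E
```

```text
x' -82.30192516244824 -26.627055047893464 end y' -79.28549518267783
x' nan 10.118887707676436 end y' nan
trivet edge y' -79.12993596199985h.py:22: RuntimeWarning: divide by zero encountered in scalar divide
  return i-step+step*(prof[i-step]-thr)/(prof[i-step]-prof[i])
h.py:7: RuntimeWarning: invalid value encountered in matmul
  d=(np.linalg.inv(K)@p.T).T@R; return -R.T@t,d
```

```bash
python3 - <<'E'
from h import *
w=dict(np.load("pics/w8.npz"));I=w["img"][:,:,0].astype(int)
a=np.radians(4.26); d=np.array([np.cos(a),np.sin(a)]); n=np.array([-d[1],d[0]]); o=np.array([597.2,-98.9])
print(I[150:170,280].tolist(),I[160,262:300].tolist(),I[154:157,210:245].tolist())
for r in (162,163,164): P=plane(w,[(280,r)],.054)[0,:2]*1000; print(r,P@d-o[0],P@n-o[1])
for c in (218,236,270,289): P=plane(w,[(c,155)],.054)[0,:2]*1000; print(c,P@d-o[0])
E
```

```text
[163, 177, 182, 183, 184, 184, 183, 184, 184, 184, 184, 183, 171, 135, 108, 104, 104, 104, 104, 104] [103, 102, 100, 97, 95, 97, 99, 116, 155, 179, 188, 189, 189, 188, 188, 188, 187, 185, 184, 186, 189, 193, 193, 191, 180, 155, 148, 156, 161, 162, 165, 165, 163, 164, 166, 171, 174, 175] [[156, 161, 166, 170, 172, 173, 179, 190, 200, 201, 198, 195, 194, 194, 193, 193, 196, 199, 202, 203, 202, 199, 198, 193, 168, 125, 109, 112, 110, 110, 110, 111, 113, 113, 113], [116, 122, 128, 131, 129, 131, 145, 178, 199, 204, 201, 196, 194, 194, 193, 193, 197, 199, 201, 203, 201, 200, 197, 192, 166, 124, 111, 112, 110, 110, 111, 116, 118, 120, 119], [99, 99, 102, 103, 100, 99, 120, 162, 190, 198, 194, 190, 189, 189, 190, 191, 195, 199, 201, 202, 202, 200, 198, 191, 163, 122, 107, 111, 111, 110, 111, 113, 117, 118, 120]]
162 33.95568726308397 -78.88764563295794
163 34.0750691907532 -80.11256253352573
164 34.19466305365586 -81.3396539931264
218 -41.68948210423696
236 -19.972332902917287
270 21.056640943898174
289 43.988979184960385
```

The slats did not move: their ends are at y' ≈ −79 to −80, centred at about ±32 mm. The gripper is clear, so I'm handing in.

```bash
python3 -c "
from workcell import ticket; print(ticket.sign_off())"
```

```text
the job is handed in; nothing more can be done
None
```

The job is handed in at about 29 s: both slats lie as the third layer, within about 1 mm of their places, and the burner was slid onto the trivet, about 1 mm from its centre, resting on both slats, with the bystanders left untouched.

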